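Strip the stacked pump end to its work places

ROBOT

A 6-joint arm with a two-finger parallel gripper is mounted at the origin on the work surface. World frame = base frame: x ahead of the robot, y to its left, z up, the work surface at z = 0. Lengths are in m, angles in rad, forces in N, time in s.
With the tool pointing down it reaches from about 0.3 to 0.75 m from the base axis. Payload 8.5 kg.
Tool frame: the origin (TCP) lies between the finger pads; the fingertips stand 19 mm ahead of it and the grasp point (between the pads) is the TCP; z points along the fingers, y is the line along which they close (so a half turn about z gives the same grasp; the last joint's range is limited). The gripper opens to 88 mm and grips with 3 to 60 N. Pads are 18 mm wide; open, the fingers measure 123 mm over their backs; the gripper's body (75 mm by 187 mm) begins 45 mm behind the grasp point.
Start: joints at [-1.44, 0.381, 1.297, -0, 1.464, -0.215], TCP at [0.186, -0.517, 0.258] pointing down, gripper open.
Joint ranges: [-3.11, 3.11], [-0.89, 2.33], [0.22, 2.48], [-1.42, 4.56], [0.17, 2.85], [-2.88, 2.88]. Speed limits (rad/s): [2.39, 2.39, 3.14, 3.14, 3.14, 3.14].

INTERFACE

Orientations are given as a unit quaternion [w, x, y, z].
In Python, from cell import env gives the robot as it stands.
- The arm moves only by the tool drive_tool, never from a script. Its argument "deltas" is a list of rows, each a list of 3 entries, a list of its own where there are three numbers: the shift along the tool's x, y, z in m, then the turn, a rotation vector about the tool's x, y, z in degrees, then the closure, from -1 (fully open) to 1 (shut). In form: [[[tx, ty, tz], [wx, wy, wz], gripper], ...]. A call has exactly 10 rows; each row is the pose to reach, as a shift and turn from the pose commanded when the call began, along the tool's axes at that moment; what a row does not reach only later rows make up. A row lasts 1/10 s, in which the tool goes at most 50 mm and 8.59 degrees, less where a joint would pass 70% of its speed; a pose out of reach is approached as far as the arm can. A call with a gripper value outside its range is refused whole. The fingers move at their own pace and stop on an object; "squeeze" is the grip in N (left out, the last holds). Time passes only in rows, so rows that repeat a pose let the fingers close, or fill a call up. It gives the time, the measured TCP pose, the force, the opening and the grip force at its end, in the units of the state.
- env.sense(): the state, without advancing time (a new reading comes with each control period).
- env.grab_frame(name): name is "side" or "top"; returns a dict with "color" (400x640x3 uint8, red, green, blue), "fx", "fy", "cx", "cy" (pixels), "k1" (the pictures are not rectified: a ray, as slopes to the right and down, at radius r is drawn at 1 + k1 r^2 times it, then the intrinsics apply), "cam_to_world" (4x4, takes a point from camera to world coordinates). Camera axes: x right, y up, looking along -z (the intrinsics and any distortion apply to the point x, -y, -z); pixel columns grow to the right and rows downward; lengths in m; the calibration is good to about 2 mm. A picture is of the moment at which its call begins. There is no depth.
- env.job_done(): hands the job in; it is judged then, once.
The state is a dict: "t": time; "joint_positions": joint angles; "dq": joint speeds; "effort": joint torques, N m; "ee_pos": TCP position; "eef_rot": TCP orientation; "ft_force": force on the tool from outside, world axes, zero at the start; "torque": the same for the moment, N m; "finger_gap": opening from 0.0 (shut) to 1.0 (fully open); "gripper_force": force on a finger pad.
Only numpy, scipy, OpenCV 4.12 (cv2) and the standard library are available. Lean on these libraries where they do the work, as an engineer would, in place of code of your own. Each camera call takes 0.05 s, during which the arm holds its last target. There are 200 camera calls.

TASK

The parts of a small pump stand stacked on the steel bench plate. Take the stack apart from the top and give each part its own place: the hex impeller nut into the clear parts tub, the brass wear ring wholly on the grey granite block, the impeller flat in the round wash pan, and the casing cover wholly on the wooden board. Set every part down the same way up as it stands now, without dropping or tipping any, and leave the oil bottle and the steel pipe fitting where they are.

Things in the scene. Friction and masses are not known exactly. Their poses are not given: they have to be found in the camera images.
- nut: Steel impeller nut, top of the stack, 0.08-0.14 kg: hexagon 27 mm across flats (31 over corners), 24 mm high, with a blunt cone 13 mm high on top. Origin: centre of its underside, z up; flats face its x axis and every 60 degrees on. At the start it stands loose in the impeller's eye, a recess 36 mm wide and 5 mm deep in the top of the neck, so 19 mm of the hexagon stand clear.
- wear_ring: Brass wear ring, 60 mm outside, 48 mm bore, 16 mm high, lying flat, 0.1-0.16 kg. Origin: centre of its underside, z up. At the start it lies on the impeller's disc, round the impeller's neck with 2 mm play all round; lifted straight up 10 mm it clears the neck.
- impeller: Dark grey cast-iron impeller, 0.4-0.6 kg: a disc 92 mm across, 17 mm high, with vane openings round its rim; on top of it a round neck 44 mm across, 24 mm high (41 mm in all). Origin: centre of the disc's underside, z up. Grip it by the neck, once nut and ring are off. At the start it rests flat on the mouth of the cover's stuffing box.
- cover: Cast aluminium casing cover, bottom of the stack, 0.36-0.54 kg: a round flange 120 mm across, 10 mm thick, with six bolt holes; on top of it the round stuffing box, 54 mm across, 26 mm high (36 mm in all). Origin: centre of the flange's underside, z up. Grip it by the stuffing box. It lies on the fixed dark steel bench plate, 130 mm square, 10 mm high.
- tub: Clear plastic parts tub, open on top, fixed, empty: 110 mm along its x, 100 mm along its y, 30 mm high, walls and floor 3 mm. Origin: centre of its underside, z up.
- surface_block: Grey granite surface block, fixed, 100 mm square and 25 mm high with a flat top. Origin: centre of its underside, z up.
- wash_pan: Round steel wash pan, open on top, fixed: 122 mm across at the foot, 130 mm at the rim, 22 mm high, wall 2 mm, floor 3 mm. Origin: centre of its underside, z up.
- board: Plain pale wooden board, fixed, 150 mm square and 15 mm high with a flat top. Origin: centre of its underside, z up.
- oil_bottle: Bystander: yellow oil bottle with a black cap, 52 mm across, 120 mm high, standing loose. Origin: centre of its underside, z up.
- fitting: Bystander: stainless pipe fitting, a stepped spool 52 mm across at the foot, 68 mm high, standing loose. Origin: centre of its underside, z up.
Mind the look-alikes: they are no part of the job. What is shaped like the impeller but purple or red is not meant. What is shaped like the nut but black or red is not meant.

How it is judged:
By the outcome, as a careful person would: the job done as asked, in the order asked, and still so for the second after the job is handed in, with the robot touching nothing.
It also fails if it takes over 118 s, if anything falls off the work surface, if the arm or the gripper's body presses on something with over 40 N, if the wrist force passes 120 N, or if a joint passes its speed limit or range.

## Working session

There is one attempt and no reset: what is moved stays moved. The work goes in short steps, Python scripts to look and compute and a tool call to move; the robot and the scene stay as the last step left them, time stands still between calls to the robot, and variables do not carry over. Pictures are saved under pics/ and viewed, at most 14 in all, crops included, and the job is handed in when it is done.

Besides the shell and the picture viewer there is one more tool, called as name([rows], argument=value, ...), one row to a line, values as JSON. drive_tool: Moves the arm, as the interface text tells. Its arguments: {"type":"object","properties":{"deltas":{"type":"array","items":{"type":"array"}},"squeeze":{"type":"number"}},"required":["deltas"]}

```bash
ls; mkdir -p pics; python3 - <<'E'
from cell import env
import cv2,pickle
for n in("side","top"):
    f=env.grab_frame(n); pickle.dump(f,open(n+"0.pkl","wb"))
    cv2.imwrite(f"pics/{n}0.png",f["color"][:,:,::-1])
    print(n,f["fx"],f["fy"],f["cx"],f["cy"],f["k1"],f["cam_to_world"])
print(env.sense())
E
```

```text
pics
side 518.8088801646436 518.8088801646436 324.76692565779007 198.03380614962464 0.028525419426878154 [[-0.97550674  0.12819698 -0.17875162  0.29470223]
 [-0.2193263  -0.62895777  0.74586065  0.97215898]
 [-0.01681014  0.76679702  0.64166951  0.8352706 ]
 [ 0.          0.          0.          1.        ]]
top 430.2882397774603 430.2882397774603 318.2051347105284 197.75139557760392 -0.024089527517284437 [[ 0.02255748  0.99657607 -0.07954429  0.42852847]
 [-0.99972275  0.02194811 -0.00852692  0.09578565]
 [-0.00675188  0.07971459  0.99679486  1.25415437]
 [ 0.          0.          0.          1.        ]]
{'t': 0.1, 'joint_positions': array([-1.44025858e+00,  3.81101082e-01,  1.29810650e+00,  5.00978847e-07,
        1.46361248e+00, -2.15297315e-01]), 'dq': array([ 2.62335013e-04, -2.25108719e-03, -2.83282309e-03,  1.40520183e-03,
        9.25850596e-05,  1.63697317e-04]), 'effort': array([ 3.33023752e-03, -4.38650215e+01, -2.24914742e+01,  7.14501087e-02,
        3.41640646e-02, -7.35917320e-05]), 'ee_pos': array([ 0.18641108, -0.51721873,  0.25724076]), 'eef_rot': array([-6.13143599e-04,  9.85086797e-01,  1.72057041e-01,  2.62497194e-05]), 'ft_force': array([-0.08007017, -0.1912713 ,  0.26764932]), 'torque': array([ 0.01222174, -0.0014801 ,  0.02342443]), 'gripper_force': 0.0, 'finger_gap': 0.9990151053161783}
```

View pics/side0.png

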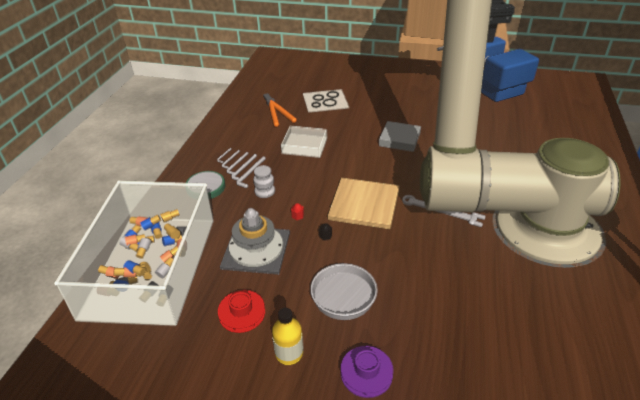

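View pics/top0.png

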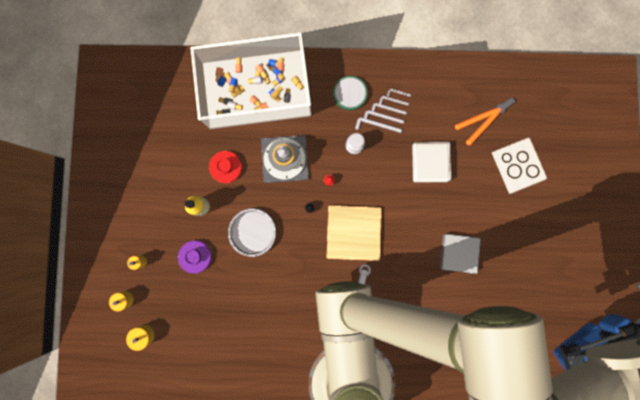

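The side view shows the stack at about (252,235), pan (344,290), board (365,202), tub (304,141) and granite (400,136). In the top view they are at stack (284,157), tub (432,162), granite (461,253), pan (252,232) and board (354,233). The bottle is at (196,205) and the fitting at (355,142).

```bash
cat > h.py <<'E'
import numpy as np,cv2,pickle
def K(f): return np.array([[f["fx"],0,f["cx"]],[0,f["fy"],f["cy"]],[0,0,1.]]),np.array([f["k1"],0,0,0.])
def ray(f,px):
    k,d=K(f); p=cv2.undistortPoints(np.array(px,float).reshape(-1,1,2),k,d).reshape(-1,2) # inverse of 1+k1 r^2
    c=np.c_[p[:,0],-p[:,1],-np.ones(len(p))]; M=f["cam_to_world"]
    return M[:3,3],c@M[:3,:3].T
def onz(f,px,z):
    o,d=ray(f,px); return o+d*((z-o[2])/d[:,2])[:,None]
def proj(f,P):
    M=np.linalg.inv(f["cam_to_world"]); c=np.atleast_2d(P)@M[:3,:3].T+M[:3,3]; k,d=K(f)
    q=np.c_[c[:,0],-c[:,1],-c[:,2]]
    return cv2.projectPoints(q.reshape(-1,1,3),np.zeros(3),np.zeros(3),k,d)[0].reshape(-1,2)
def circ(c,r,z,n=60):
    a=np.linspace(0,2*np.pi,n); return np.c_[c[0]+r*np.cos(a),c[1]+r*np.sin(a),np.full(n,z)]
def crop(f,x0,y0,w,h,s,name,polys=()):
    im=cv2.resize(f["color"][y0:y0+h,x0:x0+w,::-1],None,fx=s,fy=s,interpolation=cv2.INTER_CUBIC)
    for P in polys: cv2.polylines(im,[np.int32(np.round((proj(f,P)-[x0,y0]+.5)*s))],False,(0,255,0),1)
    cv2.imwrite(f"pics/{name}.png",im)
E
python3 - <<'E'
from h import *
t=pickle.load(open("top0.pkl","rb")); s=pickle.load(open("side0.pkl","rb"))
for n,p,z in[("stack/nut",(284,153),.12),("plate",(284,158),.01),("tub",(432,162),.03),("gran",(461,253),.025),("pan",(252,232),.022),("board",(354,233),.015),("bottle",(196,205),.1),("fit",(355,142),.06)]:
    print(n,onz(t,[p],z)[0].round(3))
crop(t,225,120,260,160,3,"c_top")
a=cv2.resize(s["color"][190:280,210:300,::-1],None,fx=6,fy=6,interpolation=cv2.INTER_CUBIC)[:, :400]
b=cv2.resize(t["color"][130:190,255:315,::-1],None,fx=6.5,fy=6.5,interpolation=cv2.INTER_CUBIC)
o=np.zeros((540,800,3),np.uint8);o[:,:400]=a;o[:390,400:790]=b;cv2.imwrite("pics/stack.png",o)
E
```

```text
stack/nut [0.637 0.199 0.12 ]
plate [0.642 0.209 0.01 ]
tub [ 0.636 -0.218  0.03 ]
gran [ 0.378 -0.303  0.025]
pan [0.424 0.293 0.022]
board [0.428 0.001 0.015]
bottle [0.494 0.435 0.1  ]
fit [0.683 0.006 0.06 ]
```

View pics/c_top.png

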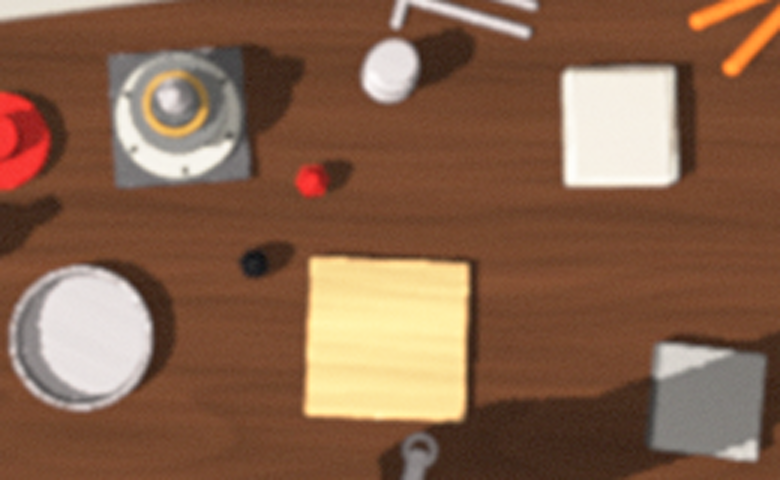

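View pics/stack.png

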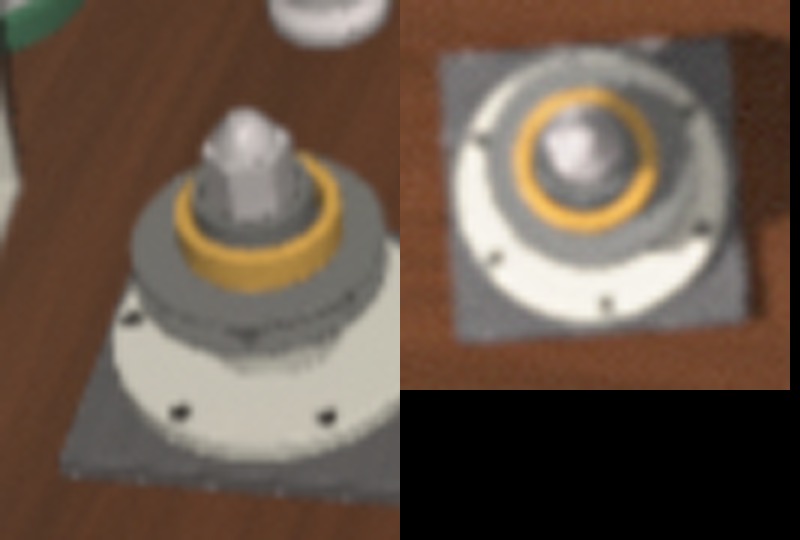

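The crops show the pan rim centre at about (251.7,231.8), board (353.7,232.5), tub (431.7,161.7) and granite (460.5,253.3). The ring centre is at (283.2,154.4) and the flange at (284.2,158.3). One nut flat roughly faces the side camera. I'll check the model overlay in both views.

```bash
python3 - <<'E'
from h import *
t=pickle.load(open("top0.pkl","rb")); s=pickle.load(open("side0.pkl","rb"))
# stack axis from both cameras: ring by colour
def ring(f,b):
    x0,y0,w,h=b; im=f["color"][y0:y0+h,x0:x0+w]; hsv=cv2.cvtColor(im,cv2.COLOR_RGB2HSV)
    m=cv2.inRange(hsv,(12,100,110),(30,255,255)); y,x=np.nonzero(m); h=cv2.convexHull(np.c_[x,y].astype(np.float32))
    return cv2.fitEllipse(h.reshape(-1,2)),len(x)
e,n=ring(t,(262,138,40,40)); p=np.array(e[0])+[262,138]; print("top ring",e,n,onz(t,[p],.079)[0].round(4))
P={"flange":((284.2,158.3),.020),"ring":((283.2,154.4),.079),"pan":((251.7,231.8),.022),"board":((353.7,232.5),.015),"gran":((460.5,253.3),.025),"tub":((431.7,161.7),.030)}
C={k:onz(t,[np.array(p)-.33],z)[0] for k,(p,z) in P.items()}
for k in C: print(k,C[k].round(4))
c4=lambda q,z:onz(t,np.array(q)/3+[224.67,119.67],z).round(4).tolist()
print("board",c4([(309,256),(470,263),(465,420),(304,415)],.015));print("gran",c4([(654,342),(766,351),(760,460),(650,451)],.025));print("tub",c4([(563,67),(676,65),(679,186),(566,186)],.03))
st=(C["flange"]+C["ring"])[:2]/2
print("bin rim near edge?",onz(t,[(213,127),(310,118)],.1).round(3).tolist())
hexa=lambda a,z:[[st[0]+.0156*np.cos(np.radians(a+30+60*i)),st[1]+.0156*np.sin(np.radians(a+30+60*i)),z] for i in range(7)]
pl=[circ(st,.06,.02),circ(st,.03,.079),circ(st,.046,.063),hexa(6,.106),hexa(6,.087)]+[[hexa(6,.087)[i],hexa(6,.106)[i]] for i in range(6)]
pl=[np.array(q) for q in pl]
crop(s,205,185,100,95,8,"ov_s0",pl); crop(t,255,130,60,60,8,"ov_t0",pl)
a=cv2.imread("pics/ov_s0.png")[100:520,100:550];b=cv2.imread("pics/ov_t0.png")[:420,65:415]
cv2.imwrite("pics/ov.png",np.hstack([a,b]))
crop(s,270,80,200,250,2.4,"ov_s1",[circ(C["pan"],.065,.022)]+[np.array([[C[k][0]+dx,C[k][1]+dy,C[k][2]] for dx,dy in np.array([(1,1),(1,-1),(-1,-1),(-1,1),(1,1)])*h]) for k,h in(("board",.075),("gran",.05),("tub",[.05,.055]))])
E
```

```text
top ring ((21.237642288208008, 16.262868881225586), (21.46774673461914, 21.995134353637695), 131.33241271972656) 170 [0.6408 0.2052 0.079 ]
flange [0.6406 0.2086 0.02  ]
ring [0.6413 0.2063 0.079 ]
pan [0.4259 0.2952 0.022 ]
board [0.4306 0.0032 0.015 ]
gran [ 0.3783 -0.3002  0.025 ]
tub [ 0.6382 -0.2165  0.03  ]
board [[0.507, 0.0786, 0.015], [0.5037, -0.0762, 0.015], [0.3539, -0.0731, 0.015], [0.3552, 0.0802, 0.015]]
gran [[0.4318, -0.2503, 0.025], [0.4256, -0.3569, 0.025], [0.3229, -0.3508, 0.025], [0.3292, -0.2467, 0.025]]
tub [[0.6935, -0.1615, 0.03], [0.6979, -0.2704, 0.03], [0.5808, -0.2729, 0.03], [0.5784, -0.1649, 0.03]]
bin rim near edge? [[0.709, 0.398, 0.1], [0.739, 0.133, 0.1]]
```

View pics/ov.png

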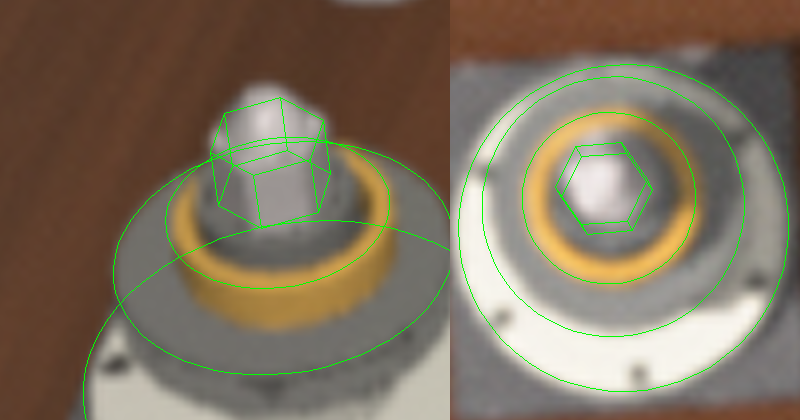

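View pics/ov_s1.png

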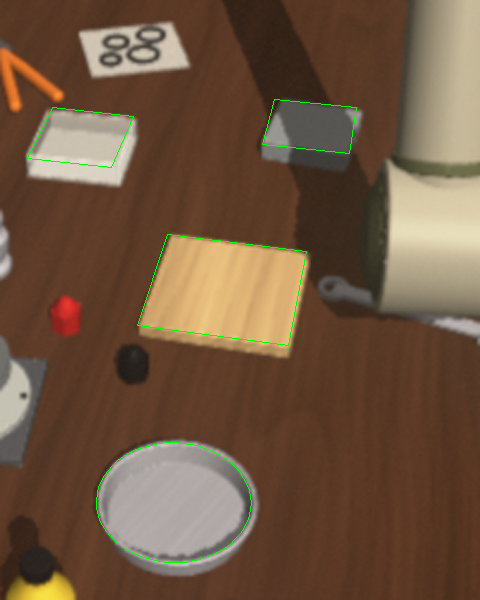

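The side overlays sit about 1–1.5 px left of the edges, so I'll shift all the targets by about −1 mm in x. The nut's yaw isn't clear yet, so I'll compare candidate yaws in a zoomed panel.

```bash
python3 - <<'E'
from h import *
s=pickle.load(open("side0.pkl","rb"))
x0,y0,w,h=235,198,32,36; S=8
im=s["color"][y0:y0+h,x0:x0+w,::-1].astype(float)
im=np.clip((im-60)*1.6,0,255).astype(np.uint8); im=cv2.resize(im,None,fx=S,fy=S,interpolation=cv2.INTER_CUBIC)
st=np.array([.6405,.2070]); P=[]
for a in(None,0,10,20,30,40):
    p=im.copy()
    if a is not None:
        for i in range(6):
            d=np.radians(a+30+60*i); v=np.array([np.cos(d),np.sin(d)])
            if v@[-.405,.914]<-.2: continue
            q=st+.0156*v; q=proj(s,[[*q,.106],[*q,.087]]); q=np.int32((q-[x0,y0]+.5)*S)
            cv2.line(p,q[0].tolist(),q[1].tolist(),(0,255,0),1)
    P.append(p)
cv2.imwrite("pics/yaw.png",np.vstack([np.hstack(P[:3]),np.hstack(P[3:])]))
E
```

```text
(no output)
```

View pics/yaw.png

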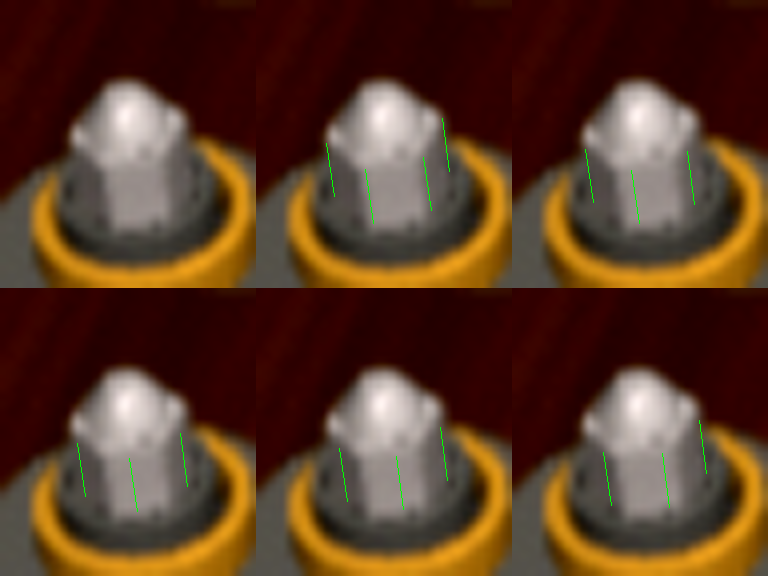

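The nut's flats match a yaw of about −4° (mod 60), centred near (0.6405, 0.207). Tool y at 116° grips flats and needs only a 6° turn, so I'm moving now.

drive_tool([
  [[0.03,-0.024,0],[0,0,-1],-0.2],
  [[0.065,-0.051,0],[0,0,-2],-0.2],
  [[0.1,-0.079,0],[0,0,-3],-0.2],
  [[0.135,-0.106,0],[0,0,-4],-0.2],
  [[0.17,-0.134,0],[0,0,-5],-0.2],
  [[0.205,-0.161,0],[0,0,-6],-0.2],
  [[0.24,-0.189,0],[0,0,-6],-0.2],
  [[0.275,-0.216,0],[0,0,-6],-0.2],
  [[0.31,-0.244,0],[0,0,-6],-0.2],
  [[0.345,-0.271,0],[0,0,-6],-0.2],
], squeeze=20)

```text
t: 1.1
ee_pos: [0.4197, -0.1437, 0.2577]
eef_rot: [-0.0, 0.975, 0.223, -0.0]
ft_force: [-0.2, -0.9, 0.2]
finger_gap: 0.598
gripper_force: 0.0
```

```bash
cat >> h.py <<'E'
def d(p,*wps):
    "tool-frame shifts (mm) from the measured pose to world points, one call after another; p=sense()"
    from scipy.spatial.transform import Rotation as R
    q=p["eef_rot"]; r=R.from_quat([q[1],q[2],q[3],q[0]]); y=r.as_matrix()[:,1]
    print("t",round(p["t"],2),"pos",p["ee_pos"].round(4),"yaw_y",round(np.degrees(np.arctan2(y[1],y[0])),2),"zax",r.as_matrix()[:,2].round(3),"F",p["ft_force"].round(1),"gap",round(p["finger_gap"]*88,1),"gf",round(p["gripper_force"],1),"j1,6",p["joint_positions"][[0,5]].round(2))
    c=p["ee_pos"]
    for w in wps: print(w,(r.inv().apply(np.array(w)-c)*1000).round(1)); c=np.array(w)
E
python3 -c "
from h import *;from cell import env
d(env.sense(),(.6405,.207,.2),(.6405,.207,.108))"
```

```text
t 1.1 pos [ 0.4197 -0.1437  0.2577] yaw_y -64.19 zax [-0.  0. -1.] F [-0.2 -0.9  0.2] gap 52.6 gf 0.0 j1,6 [-0.6   0.52]
(0.6405, 0.207, 0.2) [ 351.5 -219.6   57.7]
(0.6405, 0.207, 0.108) [ 0.  0. 92.]
```

drive_tool([
  [[0.039,-0.024,0],[0,0,0],-0.2],
  [[0.078,-0.049,0],[0,0,0],-0.2],
  [[0.118,-0.074,0],[0,0,0],-0.2],
  [[0.157,-0.098,0.01],[0,0,0],-0.2],
  [[0.196,-0.122,0.02],[0,0,0],-0.2],
  [[0.235,-0.147,0.03],[0,0,0],-0.2],
  [[0.275,-0.172,0.04],[0,0,0],-0.2],
  [[0.314,-0.196,0.05],[0,0,0],-0.2],
  [[0.34,-0.212,0.058],[0,0,0],-0.2],
  [[0.3515,-0.2195,0.058],[0,0,0],-0.2],
])

```text
t: 2.1
ee_pos: [0.6402, 0.2076, 0.1972]
eef_rot: [-0.0, 0.974, 0.224, -0.002]
ft_force: [-0.4, -0.7, -0.0]
finger_gap: 0.601
gripper_force: 0.0
```

drive_tool([
  [[0,0,0.01],[0,0,0],-0.2],
  [[0,0,0.025],[0,0,0],-0.2],
  [[0,0,0.04],[0,0,0],-0.2],
  [[0,0,0.05],[0,0,0],-0.2],
  [[0,0,0.06],[0,0,0],-0.2],
  [[0,0,0.07],[0,0,0],-0.2],
  [[0,0,0.08],[0,0,0],-0.2],
  [[0,0,0.086],[0,0,0],-0.2],
  [[0,0,0.09],[0,0,0],-0.2],
  [[0,0,0.09],[0,0,0],-0.2],
])

```text
t: 3.1
ee_pos: [0.6399, 0.2051, 0.1093]
eef_rot: [-0.0, 0.975, 0.223, -0.0]
ft_force: [-0.4, 1.0, -0.2]
finger_gap: 0.597
gripper_force: 0.0
```

```bash
python3 -c "
from h import *;from cell import env
d(env.sense(),(.6405,.207,.108))
f=env.grab_frame('side');crop(f,205,150,110,110,5,'n1')
g=env.grab_frame('top');crop(g,255,130,60,60,5,'n1t')
a=cv2.imread('pics/n1.png');b=cv2.imread('pics/n1t.png');b=cv2.copyMakeBorder(b,0,550-300,0,0,0);b=b[:, :250];cv2.imwrite('pics/n1.png',np.hstack([a,b]))"
```

```text
t 3.1 pos [0.6399 0.2051 0.1093] yaw_y -64.19 zax [-0.001 -0.    -1.   ] F [-0.4  1.  -0.2] gap 52.5 gf 0.0 j1,6 [0.13 1.25]
(0.6405, 0.207, 0.108) [ 1.4 -1.4  1.3]
```

View pics/n1.png

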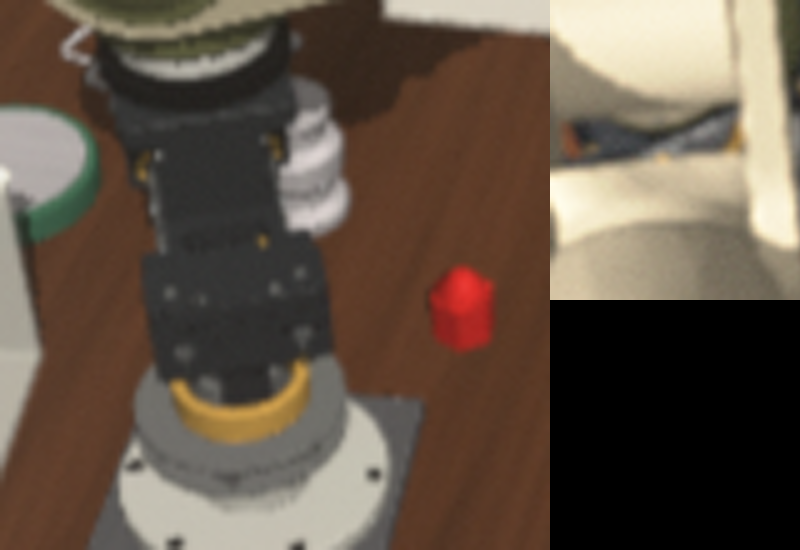

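The picture shows the finger centred over the ring with the nut between the pads, its tip just above the neck. Closing now.

drive_tool([
  [[0,0,0],[0,0,0],0.2],
  [[0,0,0],[0,0,0],0.35],
  [[0,0,0],[0,0,0],0.5],
  [[0,0,0],[0,0,0],0.6],
  [[0,0,0],[0,0,0],0.6],
  [[0,0,0],[0,0,0],0.6],
  [[0,0,0],[0,0,0],0.6],
  [[0,0,0],[0,0,0],0.6],
  [[0,0,0],[0,0,0],0.6],
  [[0,0,0],[0,0,0],0.6],
], squeeze=25)

```text
t: 4.2
ee_pos: [0.6401, 0.2051, 0.11]
eef_rot: [0.0, 0.975, 0.223, 0.0]
ft_force: [1.2, -1.2, 3.7]
finger_gap: 0.307
gripper_force: 25.0
```

```bash
python3 -c "
from h import *;from cell import env
d(env.sense(),(.64,.207,.2),(.637,-.2165,.12),(.637,-.2165,.031))"
```

```text
t 4.2 pos [0.6401 0.2051 0.11  ] yaw_y -64.19 zax [ 0. -0. -1.] F [ 1.2 -1.2  3.7] gap 27.0 gf 25.0 j1,6 [0.13 1.25]
(0.64, 0.207, 0.2) [  0.8  -1.7 -90. ]
(0.637, -0.2165, 0.12) [-187.1  379.9   80. ]
(0.637, -0.2165, 0.031) [-0. -0. 89.]
```

drive_tool([
  [[0,0,-0.008],[0,0,0],0.6],
  [[0,0,-0.025],[0,0,0],0.6],
  [[0,0,-0.045],[0,0,0],0.6],
  [[-0.005,0.01,-0.065],[0,0,0],0.6],
  [[-0.017,0.035,-0.08],[0,0,0],0.6],
  [[-0.032,0.065,-0.08],[0,0,0],0.6],
  [[-0.05,0.101,-0.08],[0,0,0],0.6],
  [[-0.068,0.137,-0.08],[0,0,0],0.6],
  [[-0.086,0.173,-0.08],[0,0,0],0.6],
  [[-0.104,0.21,-0.08],[0,0,0],0.6],
])

```text
t: 5.2
ee_pos: [0.6374, -0.0305, 0.1899]
eef_rot: [-0.0, 0.975, 0.224, -0.0]
ft_force: [-0.3, 0.5, -0.5]
finger_gap: 0.299
gripper_force: 25.0
```

```bash
python3 -c "
from h import *;from cell import env
d(env.sense(),(.637,-.2165,.12),(.637,-.2165,.031))"
```

```text
t 5.2 pos [ 0.6374 -0.0305  0.1899] yaw_y -64.17 zax [-0.001  0.    -1.   ] F [-0.3  0.5 -0.5] gap 26.3 gf 25.0 j1,6 [-0.23  0.89]
(0.637, -0.2165, 0.12) [-81.4 167.3  69.8]
(0.637, -0.2165, 0.031) [ 0.   0.1 89. ]
```

drive_tool([
  [[-0.018,0.037,0],[0,0,0],0.6],
  [[-0.036,0.074,0],[0,0,0],0.6],
  [[-0.054,0.111,0.01],[0,0,0],0.6],
  [[-0.068,0.14,0.025],[0,0,0],0.6],
  [[-0.077,0.158,0.045],[0,0,0],0.6],
  [[-0.0814,0.167,0.065],[0,0,0],0.6],
  [[-0.0814,0.167,0.085],[0,0,0],0.6],
  [[-0.0814,0.167,0.1],[0,0,0],0.6],
  [[-0.0814,0.167,0.11],[0,0,0],0.6],
  [[-0.0814,0.167,0.115],[0,0,0],0.6],
])

```text
t: 6.2
ee_pos: [0.637, -0.2147, 0.0739]
eef_rot: [-0.001, 0.975, 0.223, -0.0]
ft_force: [0.4, -0.1, -0.7]
finger_gap: 0.305
gripper_force: 25.0
```

```bash
python3 -c "
from h import *;from cell import env
d(env.sense(),(.637,-.2165,.031))
f=env.grab_frame('side');crop(f,250,60,130,110,5,'n2')"
```

```text
t 6.2 pos [ 0.637  -0.2147  0.0739] yaw_y -64.18 zax [-0.001  0.001 -1.   ] F [ 0.4 -0.1 -0.7] gap 26.9 gf 25.0 j1,6 [-0.5   0.62]
(0.637, -0.2165, 0.031) [-0.8  1.7 42.9]
```

View pics/n2.png

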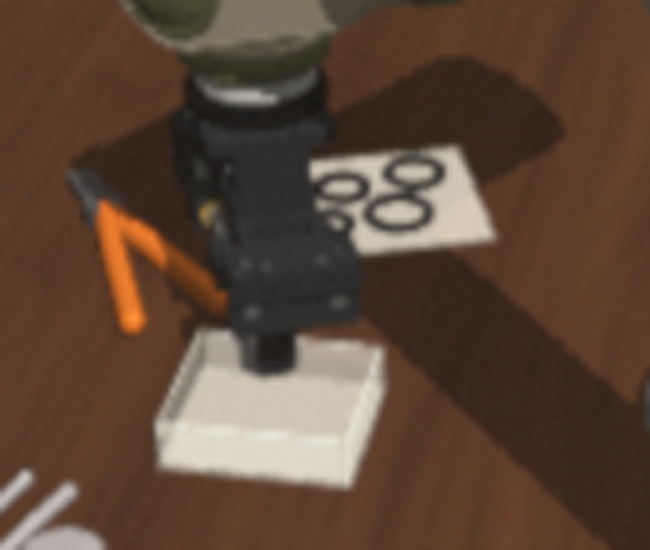

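The gripper is over the middle of the tub. Lowering gently.

drive_tool([
  [[0,0,0.01],[0,0,0],0.6],
  [[0,0,0.018],[0,0,0],0.6],
  [[0,0,0.025],[0,0,0],0.6],
  [[0,0,0.03],[0,0,0],0.6],
  [[0,0,0.034],[0,0,0],0.6],
  [[0,0,0.037],[0,0,0],0.6],
  [[0,0,0.039],[0,0,0],0.6],
  [[0,0,0.041],[0,0,0],0.6],
  [[0,0,0.041],[0,0,0],0.6],
  [[0,0,0.041],[0,0,0],0.6],
])

```text
t: 7.25
ee_pos: [0.6373, -0.215, 0.0339]
eef_rot: [0.0, 0.975, 0.223, 0.0]
ft_force: [-0.5, -0.9, -1.3]
finger_gap: 0.307
gripper_force: 25.0
```

drive_tool([
  [[0,0,0.0005],[0,0,0],0.6],
  [[0,0,0.001],[0,0,0],0.6],
  [[0,0,0.0013],[0,0,0],0.6],
  [[0,0,0.0016],[0,0,0],0.6],
  [[0,0,0.002],[0,0,0],0.6],
  [[0,0,0.002],[0,0,0],0.6],
  [[0,0,0.002],[0,0,0],0.6],
  [[0,0,0.002],[0,0,0],0.6],
  [[0,0,0.002],[0,0,0],0.6],
  [[0,0,0.002],[0,0,0],0.6],
])

```text
t: 8.25
ee_pos: [0.6372, -0.215, 0.0318]
eef_rot: [0.0, 0.975, 0.223, 0.0]
ft_force: [0.4, 0.1, -1.4]
finger_gap: 0.301
gripper_force: 25.0
```

drive_tool([
  [[0,0,0.0005],[0,0,0],0.6],
  [[0,0,0.001],[0,0,0],0.6],
  [[0,0,0.001],[0,0,0],0.6],
  [[0,0,0.001],[0,0,0],0.6],
  [[0,0,0.001],[0,0,0],0.6],
  [[0,0,0.001],[0,0,0],0.6],
  [[0,0,0.001],[0,0,0],0.6],
  [[0,0,0.001],[0,0,0],0.6],
  [[0,0,0.001],[0,0,0],0.6],
  [[0,0,0.001],[0,0,0],0.6],
])

```text
t: 9.25
ee_pos: [0.6373, -0.215, 0.0309]
eef_rot: [0.0, 0.975, 0.223, 0.0]
ft_force: [-2.1, 0.7, 5.0]
finger_gap: 0.306
gripper_force: 25.0
```

The force shows contact at 5 N. Opening, then rising.

drive_tool([
  [[0,0,0],[0,0,0],0.3],
  [[0,0,0],[0,0,0],0.2],
  [[0,0,0],[0,0,0],0],
  [[0,0,0],[0,0,0],-0.1],
  [[0,0,-0.01],[0,0,0],-0.1],
  [[0,0,-0.03],[0,0,0],-0.1],
  [[0,0,-0.06],[0,0,0],-0.1],
  [[0,0,-0.1],[0,0,0],-0.1],
  [[0,0,-0.13],[0,0,0],-0.5],
  [[0,0,-0.15],[0,0,0],-1],
])

```text
t: 10.25
ee_pos: [0.6376, -0.2152, 0.1845]
eef_rot: [0.001, 0.975, 0.223, 0.002]
ft_force: [0.9, -0.3, 0.0]
finger_gap: 0.709
gripper_force: 0.0
```

```bash
python3 -c "
from h import *;from cell import env
d(env.sense(),(.64,.207,.18),(.64,.207,.085))"
```

```text
t 10.25 pos [ 0.6376 -0.2152  0.1845] yaw_y -64.19 zax [ 0.004 -0.002 -1.   ] F [ 0.9 -0.3  0. ] gap 62.4 gf 0.0 j1,6 [-0.5   0.62]
(0.64, 0.207, 0.18) [ 186.  -379.     3.6]
(0.64, 0.207, 0.085) [-0.2 -0.3 95. ]
```

drive_tool([
  [[0.015,-0.031,0],[0,0,0],-1],
  [[0.035,-0.071,0],[0,0,0],-1],
  [[0.055,-0.112,0],[0,0,0],-1],
  [[0.075,-0.153,0],[0,0,0],-1],
  [[0.096,-0.196,0],[0,0,0],-1],
  [[0.117,-0.238,0],[0,0,0],-1],
  [[0.138,-0.281,0],[0,0,0],-1],
  [[0.159,-0.324,0],[0,0,0],-1],
  [[0.177,-0.36,0.003],[0,0,0],-1],
  [[0.186,-0.379,0.004],[0,0,0],-1],
])

```text
t: 11.25
ee_pos: [0.639, 0.2106, 0.1773]
eef_rot: [-0.0, 0.974, 0.225, 0.0]
ft_force: [0.2, -0.2, 0.0]
finger_gap: 0.999
gripper_force: 0.0
```

```bash
python3 -c "
from h import *;from cell import env
d(env.sense(),(.64,.207,.13),(.64,.207,.085))
f=env.grab_frame('side');pickle.dump(f,open('s2.pkl','wb'));st=(.64,.207)
crop(f,200,100,150,170,3.4,'n3',[])
crop(f,215,195,80,60,5,'n3b',[circ(st,.03,.079),circ(st,.046,.063)])
a=cv2.imread('pics/n3.png');b=cv2.imread('pics/n3b.png')[:,:285];b=cv2.copyMakeBorder(b,0,a.shape[0]-300,0,0,0);cv2.imwrite('pics/n3.png',np.hstack([a,b]))"
```

```text
t 11.25 pos [0.639  0.2106 0.1773] yaw_y -64.02 zax [ 0.     0.001 -1.   ] F [ 0.2 -0.2  0. ] gap 87.9 gf 0.0 j1,6 [0.14 1.26]
(0.64, 0.207, 0.13) [-0.7  3.7 47.3]
(0.64, 0.207, 0.085) [-0.  0. 45.]
```

View pics/n3.png

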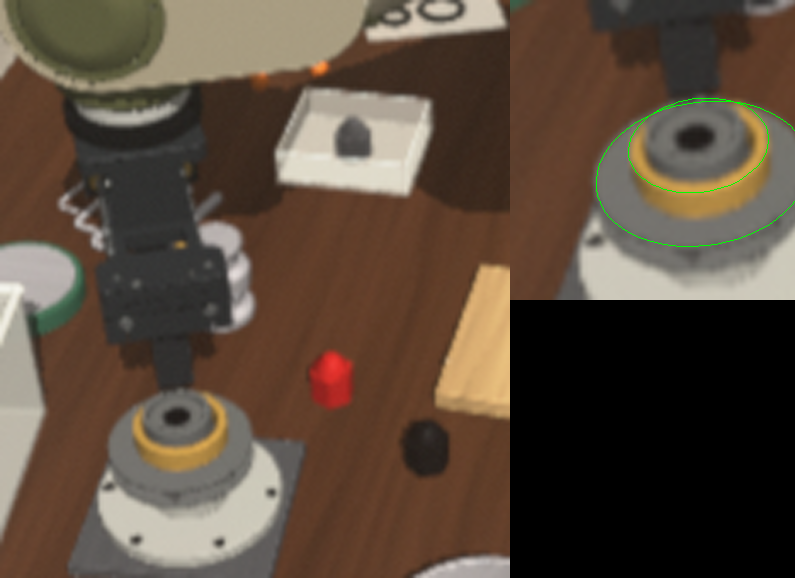

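The nut stands upright in the tub, and the ring and impeller are undisturbed. Descending for the ring.

drive_tool([
  [[0,0,0.01],[0,0,0],-1],
  [[0,0,0.025],[0,0,0],-1],
  [[0,0,0.04],[0,0,0],-1],
  [[0,0,0.05],[0,0,0],-1],
  [[0,0,0.055],[0,0,0],-1],
  [[0,0,0.058],[0,0,0],-1],
  [[0,0,0.06],[0,0,0],-1],
  [[0,0,0.06],[0,0,0],-1],
  [[0,0,0.06],[0,0,0],-1],
  [[0,0,0.06],[0,0,0],-1],
])

```text
t: 12.3
ee_pos: [0.6398, 0.2072, 0.1171]
eef_rot: [0.0, 0.975, 0.223, 0.0]
ft_force: [0.6, -0.1, -0.2]
finger_gap: 0.998
gripper_force: 0.0
```

```bash
python3 -c "
from h import *;from cell import env
d(env.sense(),(.64,.2075,.085))"
```

```text
t 12.3 pos [0.6398 0.2072 0.1171] yaw_y -64.18 zax [ 0.001  0.    -1.   ] F [ 0.6 -0.1 -0.2] gap 87.8 gf 0.0 j1,6 [0.14 1.26]
(0.64, 0.2075, 0.085) [ 0.3 -0.1 32.1]
```

drive_tool([
  [[0,0,0.01],[0,0,0],-1],
  [[0,0,0.02],[0,0,0],-1],
  [[0,0,0.027],[0,0,0],-1],
  [[0,0,0.031],[0,0,0],-1],
  [[0,0,0.032],[0,0,0],-1],
  [[0,0,0.032],[0,0,0],-1],
  [[0,0,0.032],[0,0,0],-0.7],
  [[0,0,0.032],[0,0,0],-0.55],
  [[0,0,0.032],[0,0,0],-0.5],
  [[0,0,0.032],[0,0,0],-0.48],
], squeeze=15)

```text
t: 13.3
ee_pos: [0.6397, 0.2072, 0.0849]
eef_rot: [-0.0, 0.975, 0.223, 0.0]
ft_force: [0.8, -0.2, -0.1]
finger_gap: 0.741
gripper_force: 0.0
```

drive_tool([
  [[0,0,0],[0,0,0],-0.42],
  [[0,0,0],[0,0,0],-0.4],
  [[0,0,0],[0,0,0],-0.37],
  [[0,0,0],[0,0,0],-0.34],
  [[0,0,0],[0,0,0],-0.3],
  [[0,0,0],[0,0,0],-0.2],
  [[0,0,0],[0,0,0],0],
  [[0,0,0],[0,0,0],0],
  [[0,0,0],[0,0,0],0],
  [[0,0,0],[0,0,0],0],
], squeeze=20)

```text
t: 14.3
ee_pos: [0.6398, 0.2071, 0.0849]
eef_rot: [0.0, 0.975, 0.223, 0.0]
ft_force: [2.0, -3.4, 1.1]
finger_gap: 0.675
gripper_force: 20.0
```

```bash
python3 -c "
from h import *;from cell import env
d(env.sense(),(.64,.2075,.16),(.377,-.301,.16),(.377,-.301,.047))"
```

```text
t 14.3 pos [0.6398 0.2071 0.0849] yaw_y -64.19 zax [ 0. -0. -1.] F [ 2.  -3.4  1.1] gap 59.4 gf 20.0 j1,6 [0.14 1.26]
(0.64, 0.2075, 0.16) [  0.4  -0.2 -75.1]
(0.377, -0.301, 0.16) [-4.582e+02  3.433e+02 -1.000e-01]
(0.377, -0.301, 0.047) [ -0.  -0. 113.]
```

drive_tool([
  [[0,0,-0.003],[0,0,0],0],
  [[0,0,-0.008],[0,0,0],0],
  [[0,0,-0.014],[0,0,0],0],
  [[0,0,-0.022],[0,0,0],0],
  [[0,0,-0.035],[0,0,0],0],
  [[0,0,-0.05],[0,0,0],0],
  [[0,0,-0.065],[0,0,0],0],
  [[0,0,-0.075],[0,0,0],0],
  [[-0.008,0.006,-0.08],[0,0,0],0],
  [[-0.03,0.022,-0.08],[0,0,0],0],
])

```text
t: 15.3
ee_pos: [0.6222, 0.1748, 0.1653]
eef_rot: [-0.0, 0.975, 0.224, 0.001]
ft_force: [-1.3, 0.1, -1.1]
finger_gap: 0.679
gripper_force: 20.0
```

```bash
python3 -c "
from h import *;from cell import env
d(env.sense(),(.377,-.301,.16),(.377,-.301,.047))
f=env.grab_frame('side');crop(f,200,130,120,150,4,'n4',[])"
```

```text
t 15.3 pos [0.6222 0.1748 0.1653] yaw_y -64.07 zax [ 0.002  0.    -1.   ] F [-1.3  0.1 -1.1] gap 59.7 gf 20.0 j1,6 [0.09 1.21]
(0.377, -0.301, 0.16) [-428.6  320.7    4.7]
(0.377, -0.301, 0.047) [ -0.2  -0.  113. ]
```

View pics/n4.png

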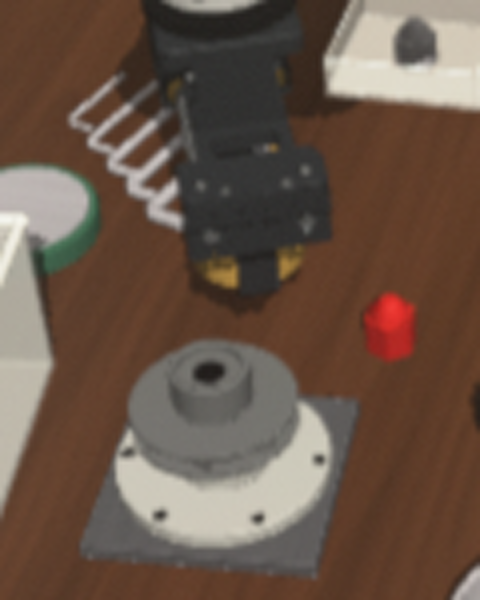

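The ring is held level, and the impeller and cover stay in place at about (212,400) in the crop. Carrying it to the granite.

drive_tool([
  [[-0.036,0.027,0],[0,0,0],0],
  [[-0.072,0.054,0],[0,0,0],0],
  [[-0.108,0.081,0],[0,0,0],0],
  [[-0.144,0.108,0],[0,0,0],0],
  [[-0.18,0.135,0],[0,0,0],0],
  [[-0.216,0.162,0],[0,0,0],0],
  [[-0.252,0.189,0],[0,0,0],0],
  [[-0.288,0.216,0],[0,0,0],0],
  [[-0.324,0.242,0.005],[0,0,0],0],
  [[-0.355,0.265,0.01],[0,0,0],0],
])

```text
t: 16.35
ee_pos: [0.4162, -0.2204, 0.1548]
eef_rot: [0.0, 0.975, 0.223, -0.0]
ft_force: [0.6, 0.3, -1.1]
finger_gap: 0.684
gripper_force: 20.0
```

```bash
python3 -c "
from h import *;from cell import env
d(env.sense(),(.377,-.301,.08),(.377,-.301,.047))"
```

```text
t 16.35 pos [ 0.4162 -0.2204  0.1548] yaw_y -64.24 zax [-0. -0. -1.] F [ 0.6  0.3 -1.1] gap 60.2 gf 20.0 j1,6 [-0.74  0.38]
(0.377, -0.301, 0.08) [-70.4  55.5  74.8]
(0.377, -0.301, 0.047) [ 0. -0. 33.]
```

drive_tool([
  [[-0.02,0.016,0],[0,0,0],0],
  [[-0.043,0.034,0],[0,0,0],0],
  [[-0.06,0.047,0.01],[0,0,0],0],
  [[-0.0705,0.0555,0.025],[0,0,0],0],
  [[-0.0705,0.0555,0.045],[0,0,0],0],
  [[-0.0705,0.0555,0.065],[0,0,0],0],
  [[-0.0705,0.0555,0.08],[0,0,0],0],
  [[-0.0705,0.0555,0.09],[0,0,0],0],
  [[-0.0705,0.0555,0.096],[0,0,0],0],
  [[-0.0705,0.0555,0.1],[0,0,0],0],
])

```text
t: 17.35
ee_pos: [0.3786, -0.2995, 0.0547]
eef_rot: [0.0, 0.975, 0.223, 0.0]
ft_force: [0.1, 0.4, -0.9]
finger_gap: 0.683
gripper_force: 20.0
```

drive_tool([
  [[0,0,0.001],[0,0,0],0],
  [[0,0,0.002],[0,0,0],0],
  [[0,0,0.003],[0,0,0],0],
  [[0,0,0.0035],[0,0,0],0],
  [[0,0,0.004],[0,0,0],0],
  [[0,0,0.0045],[0,0,0],0],
  [[0,0,0.005],[0,0,0],0],
  [[0,0,0.005],[0,0,0],0],
  [[0,0,0.005],[0,0,0],0],
  [[0,0,0.005],[0,0,0],0],
])

```text
t: 18.35
ee_pos: [0.3787, -0.2995, 0.0498]
eef_rot: [-0.0, 0.975, 0.223, -0.0]
ft_force: [-0.3, -0.4, -1.1]
finger_gap: 0.68
gripper_force: 20.0
```

Expected contact is at about z 0.047.

drive_tool([
  [[0,0,0.0005],[0,0,0],0],
  [[0,0,0.001],[0,0,0],0],
  [[0,0,0.0015],[0,0,0],0],
  [[0,0,0.002],[0,0,0],0],
  [[0,0,0.0025],[0,0,0],0],
  [[0,0,0.0025],[0,0,0],0],
  [[0,0,0.0025],[0,0,0],0],
  [[0,0,0.0025],[0,0,0],0],
  [[0,0,0.0025],[0,0,0],0],
  [[0,0,0.0025],[0,0,0],0],
])

```text
t: 19.35
ee_pos: [0.3787, -0.2995, 0.0473]
eef_rot: [0.0, 0.975, 0.223, -0.0]
ft_force: [0.7, -0.2, -0.9]
finger_gap: 0.677
gripper_force: 20.0
```

drive_tool([
  [[0,0,0.0003],[0,0,0],0],
  [[0,0,0.0006],[0,0,0],0],
  [[0,0,0.0008],[0,0,0],0],
  [[0,0,0.0008],[0,0,0],0],
  [[0,0,0.0008],[0,0,0],0],
  [[0,0,0.0008],[0,0,0],0],
  [[0,0,0.0008],[0,0,0],0],
  [[0,0,0.0008],[0,0,0],0],
  [[0,0,0.0008],[0,0,0],0],
  [[0,0,0.0008],[0,0,0],0],
])

```text
t: 20.35
ee_pos: [0.3788, -0.2995, 0.0468]
eef_rot: [0.0, 0.975, 0.223, 0.0]
ft_force: [-2.1, 1.7, 5.7]
finger_gap: 0.68
gripper_force: 20.0
```

drive_tool([
  [[0,0,0],[0,0,0],-0.42],
  [[0,0,0],[0,0,0],-0.5],
  [[0,0,0],[0,0,0],-0.7],
  [[0,0,0],[0,0,0],-0.9],
  [[0,0,0],[0,0,0],-0.9],
  [[0,0,-0.01],[0,0,0],-0.9],
  [[0,0,-0.03],[0,0,0],-0.9],
  [[0,0,-0.06],[0,0,0],-0.9],
  [[0,0,-0.09],[0,0,0],-0.9],
  [[0,0,-0.11],[0,0,0],-0.9],
])

```text
t: 21.35
ee_pos: [0.3789, -0.2997, 0.1591]
eef_rot: [0.001, 0.975, 0.223, 0.001]
ft_force: [0.3, -0.4, 0.7]
finger_gap: 0.949
gripper_force: 0.0
```

```bash
python3 -c "
from h import *;from cell import env
d(env.sense(),(.64,.2075,.16),(.64,.2075,.086))"
```

```text
t 21.35 pos [ 0.3789 -0.2997  0.1591] yaw_y -64.18 zax [ 0.002 -0.002 -1.   ] F [ 0.3 -0.4  0.7] gap 83.5 gf 0.0 j1,6 [-0.91  0.21]
(0.64, 0.2075, 0.16) [ 455.9 -342.8   -1.5]
(0.64, 0.2075, 0.086) [-0.  -0.2 74. ]
```

drive_tool([
  [[0.02,-0.015,0],[0,0,0],-0.9],
  [[0.055,-0.041,0],[0,0,0],-0.9],
  [[0.092,-0.069,0],[0,0,0],-0.9],
  [[0.129,-0.097,0],[0,0,0],-0.9],
  [[0.166,-0.125,0],[0,0,0],-0.9],
  [[0.203,-0.153,0],[0,0,0],-0.9],
  [[0.24,-0.181,0],[0,0,0],-0.9],
  [[0.277,-0.208,0],[0,0,0],-0.9],
  [[0.314,-0.236,0],[0,0,0],-0.9],
  [[0.35,-0.263,0],[0,0,0],-0.9],
])

```text
t: 22.35
ee_pos: [0.5798, 0.0917, 0.1573]
eef_rot: [0.0, 0.975, 0.224, 0.0]
ft_force: [0.7, -0.6, -0.2]
finger_gap: 0.946
gripper_force: 0.0
```

drive_tool([
  [[0.035,-0.026,0],[0,0,0],-0.7],
  [[0.065,-0.049,0],[0,0,0],-0.7],
  [[0.088,-0.066,0.005],[0,0,0],-0.7],
  [[0.1,-0.075,0.01],[0,0,0],-0.7],
  [[0.106,-0.08,0.02],[0,0,0],-0.7],
  [[0.106,-0.08,0.03],[0,0,0],-0.7],
  [[0.106,-0.08,0.038],[0,0,0],-0.7],
  [[0.106,-0.08,0.044],[0,0,0],-0.7],
  [[0.106,-0.08,0.047],[0,0,0],-0.7],
  [[0.106,-0.08,0.047],[0,0,0],-0.7],
])

```text
t: 23.35
ee_pos: [0.6398, 0.2073, 0.1092]
eef_rot: [-0.0, 0.975, 0.223, -0.0]
ft_force: [-0.2, -0.3, 0.3]
finger_gap: 0.849
gripper_force: 0.0
```

```bash
python3 -c "
from h import *;from cell import env
d(env.sense(),(.64,.2075,.086))"
```

```text
t 23.35 pos [0.6398 0.2073 0.1092] yaw_y -64.23 zax [-0.001 -0.    -1.   ] F [-0.2 -0.3  0.3] gap 74.7 gf 0.0 j1,6 [0.14 1.26]
(0.64, 0.2075, 0.086) [ 0.3 -0.1 23.2]
```

drive_tool([
  [[0,0.0005,0.008],[0,0,0],-0.5],
  [[0,0.0005,0.015],[0,0,0],-0.4],
  [[0,0.0005,0.02],[0,0,0],-0.3],
  [[0,0.0005,0.0225],[0,0,0],-0.2],
  [[0,0.0005,0.0235],[0,0,0],-0.2],
  [[0,0.0005,0.0235],[0,0,0],-0.15],
  [[0,0.0005,0.0235],[0,0,0],-0.12],
  [[0,0.0005,0.0235],[0,0,0],-0.09],
  [[0,0.0005,0.0235],[0,0,0],-0.06],
  [[0,0.0005,0.0235],[0,0,0],-0.03],
], squeeze=20)

```text
t: 24.35
ee_pos: [0.6401, 0.2074, 0.0861]
eef_rot: [-0.0, 0.975, 0.223, 0.0]
ft_force: [0.1, -0.2, 0.1]
finger_gap: 0.515
gripper_force: 0.0
```

drive_tool([
  [[0,0,0],[0,0,0],0],
  [[0,0,0],[0,0,0],0.03],
  [[0,0,0],[0,0,0],0.1],
  [[0,0,0],[0,0,0],0.2],
  [[0,0,0],[0,0,0],0.3],
  [[0,0,0],[0,0,0],0.3],
  [[0,0,0],[0,0,0],0.3],
  [[0,0,0],[0,0,0],0.3],
  [[0,0,0],[0,0,0],0.3],
  [[0,0,0],[0,0,0],0.3],
], squeeze=40)

```text
t: 25.35
ee_pos: [0.6402, 0.2074, 0.086]
eef_rot: [0.0, 0.975, 0.223, 0.0]
ft_force: [0.9, -1.6, 2.0]
finger_gap: 0.483
gripper_force: 39.9
```

```bash
python3 -c "
from h import *;from cell import env
d(env.sense(),(.64,.2075,.165),(.4245,.295,.165),(.4245,.295,.043))"
```

```text
t 25.35 pos [0.6402 0.2074 0.086 ] yaw_y -64.19 zax [ 0. -0. -1.] F [ 0.9 -1.6  2. ] gap 42.5 gf 39.9 j1,6 [0.14 1.26]
(0.64, 0.2075, 0.165) [ -0.1  -0.2 -79. ]
(0.4245, 0.295, 0.165) [-1.559e+02 -1.726e+02 -1.000e-01]
(0.4245, 0.295, 0.043) [ -0.  -0. 122.]
```

drive_tool([
  [[0,0,-0.002],[0,0,0],0.3],
  [[0,0,-0.006],[0,0,0],0.3],
  [[0,0,-0.014],[0,0,0],0.3],
  [[0,0,-0.025],[0,0,0],0.3],
  [[0,0,-0.038],[0,0,0],0.3],
  [[0,0,-0.052],[0,0,0],0.3],
  [[0,0,-0.064],[0,0,0],0.3],
  [[0,0,-0.073],[0,0,0],0.3],
  [[0,0,-0.078],[0,0,0],0.3],
  [[0,0,-0.08],[0,0,0],0.3],
])

```text
t: 26.35
ee_pos: [0.6402, 0.2074, 0.1665]
eef_rot: [0.0, 0.975, 0.223, 0.0]
ft_force: [-0.1, -0.2, -5.2]
finger_gap: 0.483
gripper_force: 39.9
```

drive_tool([
  [[-0.006,-0.007,0],[0,0,0],0.3],
  [[-0.018,-0.02,0],[0,0,0],0.3],
  [[-0.036,-0.04,0],[0,0,0],0.3],
  [[-0.056,-0.062,0],[0,0,0],0.3],
  [[-0.077,-0.085,0],[0,0,0],0.3],
  [[-0.098,-0.108,0],[0,0,0],0.3],
  [[-0.118,-0.131,0],[0,0,0],0.3],
  [[-0.136,-0.151,0],[0,0,0],0.3],
  [[-0.149,-0.165,0],[0,0,0],0.3],
  [[-0.156,-0.173,0],[0,0,0],0.3],
])

```text
t: 27.35
ee_pos: [0.4222, 0.2957, 0.1657]
eef_rot: [0.0, 0.975, 0.224, -0.001]
ft_force: [0.7, -0.0, -4.9]
finger_gap: 0.484
gripper_force: 39.9
```

```bash
python3 -c "
from h import *;from cell import env
p=env.sense();d(p,(.4245,.295,.043))
f=env.grab_frame('side');c=p['ee_pos']
crop(f,220,180,200,150,4,'n5',[circ((.4245,.295),.065,.022),circ((.4245,.295),.046,.003),circ(c,.046,c[2]-.04)])"
```

```text
t 27.35 pos [0.4222 0.2957 0.1657] yaw_y -64.11 zax [-0.001 -0.    -1.   ] F [ 0.7 -0.  -4.9] gap 42.6 gf 39.9 j1,6 [0.38 1.5 ]
(0.4245, 0.295, 0.043) [  1.9   1.7 122.7]
```

View pics/n5.png

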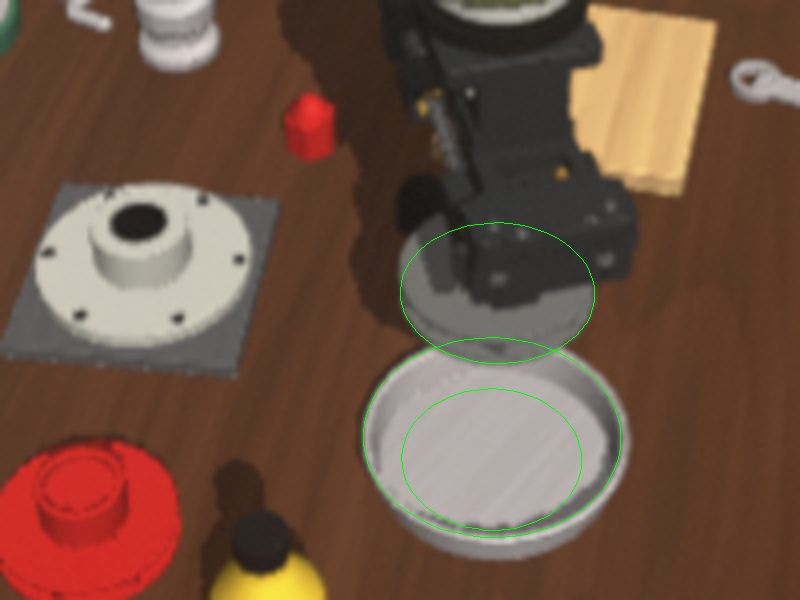

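The impeller is level and sits over the pan within a couple of mm (pan rim 363–629 px, disc 400–597 px). Descending.

drive_tool([
  [[0,0,0.006],[0,0,0],0.3],
  [[0,0,0.018],[0,0,0],0.3],
  [[0,0,0.034],[0,0,0],0.3],
  [[0,0,0.052],[0,0,0],0.3],
  [[0,0,0.07],[0,0,0],0.3],
  [[0,0,0.086],[0,0,0],0.3],
  [[0,0,0.098],[0,0,0],0.3],
  [[0,0,0.106],[0,0,0],0.3],
  [[0,0,0.112],[0,0,0],0.3],
  [[0,0,0.116],[0,0,0],0.3],
])

```text
t: 28.4
ee_pos: [0.4248, 0.2951, 0.0495]
eef_rot: [-0.0, 0.975, 0.223, 0.0]
ft_force: [-0.1, 0.6, -4.7]
finger_gap: 0.48
gripper_force: 39.9
```

drive_tool([
  [[0,0,0.0005],[0,0,0],0.3],
  [[0,0,0.001],[0,0,0],0.3],
  [[0,0,0.0015],[0,0,0],0.3],
  [[0,0,0.002],[0,0,0],0.3],
  [[0,0,0.0025],[0,0,0],0.3],
  [[0,0,0.003],[0,0,0],0.3],
  [[0,0,0.0035],[0,0,0],0.3],
  [[0,0,0.004],[0,0,0],0.3],
  [[0,0,0.004],[0,0,0],0.3],
  [[0,0,0.004],[0,0,0],0.3],
])

```text
t: 29.4
ee_pos: [0.4244, 0.2952, 0.0459]
eef_rot: [-0.0, 0.975, 0.223, -0.0]
ft_force: [0.7, 0.6, -4.2]
finger_gap: 0.485
gripper_force: 39.9
```

drive_tool([
  [[0,0,0.0005],[0,0,0],0.3],
  [[0,0,0.001],[0,0,0],0.3],
  [[0,0,0.0015],[0,0,0],0.3],
  [[0,0,0.002],[0,0,0],0.3],
  [[0,0,0.0025],[0,0,0],0.3],
  [[0,0,0.0025],[0,0,0],0.3],
  [[0,0,0.0025],[0,0,0],0.3],
  [[0,0,0.0025],[0,0,0],0.3],
  [[0,0,0.0025],[0,0,0],0.3],
  [[0,0,0.0025],[0,0,0],0.3],
])

```text
t: 30.4
ee_pos: [0.4244, 0.2952, 0.0435]
eef_rot: [-0.0, 0.975, 0.223, 0.0]
ft_force: [0.9, -0.5, -4.7]
finger_gap: 0.484
gripper_force: 39.9
```

drive_tool([
  [[0,0,0.0003],[0,0,0],0.3],
  [[0,0,0.0006],[0,0,0],0.3],
  [[0,0,0.0008],[0,0,0],0.3],
  [[0,0,0.0008],[0,0,0],0.3],
  [[0,0,0.0008],[0,0,0],0.3],
  [[0,0,0.0008],[0,0,0],0.3],
  [[0,0,0.0008],[0,0,0],0.3],
  [[0,0,0.0008],[0,0,0],0.3],
  [[0,0,0.0008],[0,0,0],0.3],
  [[0,0,0.0008],[0,0,0],0.3],
])

```text
t: 31.4
ee_pos: [0.4244, 0.2952, 0.043]
eef_rot: [-0.0, 0.975, 0.223, 0.0]
ft_force: [-3.4, -1.2, 5.7]
finger_gap: 0.481
gripper_force: 39.9
```

Contact. Releasing with a limited opening, then rising.

drive_tool([
  [[0,0,0],[0,0,0],0],
  [[0,0,0],[0,0,0],-0.1],
  [[0,0,0],[0,0,0],-0.25],
  [[0,0,0],[0,0,0],-0.35],
  [[0,0,0],[0,0,0],-0.35],
  [[0,0,-0.01],[0,0,0],-0.35],
  [[0,0,-0.03],[0,0,0],-0.35],
  [[0,0,-0.06],[0,0,0],-0.35],
  [[0,0,-0.09],[0,0,0],-0.5],
  [[0,0,-0.1],[0,0,0],-0.8],
])

```text
t: 32.4
ee_pos: [0.4252, 0.2956, 0.1459]
eef_rot: [-0.0, 0.975, 0.223, 0.003]
ft_force: [0.3, -0.7, -0.3]
finger_gap: 0.817
gripper_force: 0.0
```

```bash
python3 -c "
from h import *;from cell import env
d(env.sense(),(.64,.2075,.14),(.64,.2075,.044))"
```

```text
t 32.4 pos [0.4252 0.2956 0.1459] yaw_y -64.18 zax [ 0.005  0.002 -1.   ] F [ 0.3 -0.7 -0.3] gap 71.9 gf 0.0 j1,6 [0.38 1.5 ]
(0.64, 0.2075, 0.14) [154.9 172.9   6.7]
(0.64, 0.2075, 0.044) [-0.5 -0.  96. ]
```

drive_tool([
  [[0.01,0.011,0],[0,0,0],-0.8],
  [[0.028,0.031,0],[0,0,0],-0.8],
  [[0.05,0.056,0],[0,0,0],-0.8],
  [[0.075,0.084,0],[0,0,0],-0.8],
  [[0.1,0.112,0],[0,0,0],-0.8],
  [[0.123,0.137,0],[0,0,0],-0.8],
  [[0.14,0.156,0.005],[0,0,0],-0.8],
  [[0.15,0.168,0.015],[0,0,0],-0.8],
  [[0.155,0.173,0.028],[0,0,0],-0.8],
  [[0.155,0.173,0.04],[0,0,0],-0.8],
])

```text
t: 33.4
ee_pos: [0.639, 0.2066, 0.1002]
eef_rot: [-0.0, 0.975, 0.223, -0.001]
ft_force: [-0.1, -0.4, 0.4]
finger_gap: 0.901
gripper_force: 0.0
```

drive_tool([
  [[0,0,0.01],[0,0,0],-0.8],
  [[0,0,0.02],[0,0,0],-0.8],
  [[0,0,0.026],[0,0,0],-0.8],
  [[0,0,0.03],[0,0,0],-0.8],
  [[0,0,0.03],[0,0,0],-0.8],
  [[0,0,0.03],[0,0,0],-0.8],
  [[0,0,0.03],[0,0,0],-0.8],
  [[0,0,0.03],[0,0,0],-0.8],
  [[0,0,0.03],[0,0,0],-0.8],
  [[0,0,0.03],[0,0,0],-0.8],
])

```text
t: 34.4
ee_pos: [0.6392, 0.207, 0.0728]
eef_rot: [0.0, 0.975, 0.223, 0.0]
ft_force: [0.4, 0.5, -0.0]
finger_gap: 0.897
gripper_force: 0.0
```

```bash
python3 -c "
from h import *;from cell import env
d(env.sense(),(.64,.2075,.044))"
```

```text
t 34.4 pos [0.6392 0.207  0.0728] yaw_y -64.19 zax [ 0.  0. -1.] F [ 0.4  0.5 -0. ] gap 78.9 gf 0.0 j1,6 [0.14 1.26]
(0.64, 0.2075, 0.044) [ 0.9 -0.1 28.8]
```

drive_tool([
  [[0.001,0,0.01],[0,0,0],-0.6],
  [[0.001,0,0.018],[0,0,0],-0.5],
  [[0.001,0,0.024],[0,0,0],-0.45],
  [[0.001,0,0.028],[0,0,0],-0.4],
  [[0.001,0,0.029],[0,0,0],-0.37],
  [[0.001,0,0.029],[0,0,0],-0.35],
  [[0.001,0,0.029],[0,0,0],-0.32],
  [[0.001,0,0.029],[0,0,0],-0.3],
  [[0.001,0,0.029],[0,0,0],-0.27],
  [[0.001,0,0.029],[0,0,0],-0.25],
], squeeze=20)

```text
t: 35.4
ee_pos: [0.6401, 0.2075, 0.0438]
eef_rot: [-0.0, 0.975, 0.223, 0.0]
ft_force: [0.1, -0.5, 0.6]
finger_gap: 0.625
gripper_force: 0.3
```

drive_tool([
  [[0,0,0],[0,0,0],-0.23],
  [[0,0,0],[0,0,0],-0.2],
  [[0,0,0],[0,0,0],-0.1],
  [[0,0,0],[0,0,0],0.1],
  [[0,0,0],[0,0,0],0.1],
  [[0,0,0],[0,0,0],0.1],
  [[0,0,0],[0,0,0],0.1],
  [[0,0,0],[0,0,0],0.1],
  [[0,0,0],[0,0,0],0.1],
  [[0,0,0],[0,0,0],0.1],
], squeeze=40)

```text
t: 36.4
ee_pos: [0.6401, 0.2075, 0.0438]
eef_rot: [-0.0, 0.975, 0.223, 0.0]
ft_force: [-1.2, 4.1, 5.1]
finger_gap: 0.604
gripper_force: 40.0
```

```bash
python3 -c "
from h import *;from cell import env
d(env.sense(),(.64,.2075,.124),(.43,.003,.124),(.43,.003,.049))"
```

```text
t 36.4 pos [0.6401 0.2075 0.0438] yaw_y -64.19 zax [ 0.  0. -1.] F [-1.2  4.1  5.1] gap 53.1 gf 40.0 j1,6 [0.14 1.26]
(0.64, 0.2075, 0.124) [ -0.1  -0.1 -80.2]
(0.43, 0.003, 0.124) [-2.781e+02  9.270e+01 -1.000e-01]
(0.43, 0.003, 0.049) [-0.  0. 75.]
```

drive_tool([
  [[0,0,-0.002],[0,0,0],0.1],
  [[0,0,-0.006],[0,0,0],0.1],
  [[0,0,-0.014],[0,0,0],0.1],
  [[0,0,-0.025],[0,0,0],0.1],
  [[0,0,-0.038],[0,0,0],0.1],
  [[0,0,-0.052],[0,0,0],0.1],
  [[0,0,-0.066],[0,0,0],0.1],
  [[0,0,-0.078],[0,0,0],0.1],
  [[0,0,-0.086],[0,0,0],0.1],
  [[0,0,-0.09],[0,0,0],0.1],
])

```text
t: 37.4
ee_pos: [0.6403, 0.2074, 0.1348]
eef_rot: [0.0, 0.975, 0.223, 0.001]
ft_force: [-0.0, -0.9, -3.9]
finger_gap: 0.605
gripper_force: 40.0
```

drive_tool([
  [[-0.01,0.003,0],[0,0,0],0.1],
  [[-0.03,0.01,0],[0,0,0],0.1],
  [[-0.06,0.02,0],[0,0,0],0.1],
  [[-0.097,0.032,0],[0,0,0],0.1],
  [[-0.135,0.045,0],[0,0,0],0.1],
  [[-0.173,0.058,0],[0,0,0],0.1],
  [[-0.21,0.07,0],[0,0,0],0.1],
  [[-0.242,0.081,0],[0,0,0],0.1],
  [[-0.266,0.089,0],[0,0,0],0.1],
  [[-0.278,0.0925,0],[0,0,0],0.1],
])

```text
t: 38.4
ee_pos: [0.4288, 0.0021, 0.1338]
eef_rot: [-0.0, 0.975, 0.223, -0.0]
ft_force: [0.5, 0.6, -3.8]
finger_gap: 0.605
gripper_force: 40.0
```

```bash
python3 -c "
from h import *;from cell import env
p=env.sense();d(p,(.43,.003,.049))
f=env.grab_frame('side');c=p['ee_pos']
crop(f,230,80,210,250,2.4,'n6',[circ(c,.06,c[2]-.034),circ((.43,.003),.06,.015)])"
```

```text
t 38.4 pos [0.4288 0.0021 0.1338] yaw_y -64.27 zax [-0.001  0.    -1.   ] F [ 0.5  0.6 -3.8] gap 53.2 gf 40.0 j1,6 [-0.27  0.85]
(0.43, 0.003, 0.049) [ 1.5 -0.2 84.8]
```

View pics/n6.png

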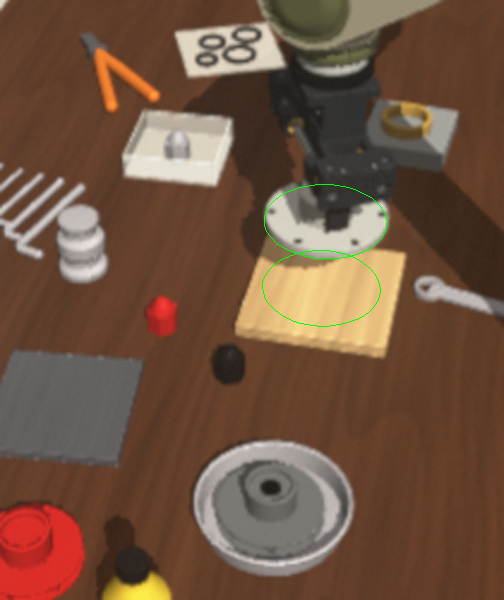

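The ring lies flat on the granite, the impeller lies flat in the pan, the nut stands upright in the tub, and the cover is held level over the board. Lowering the cover.

drive_tool([
  [[0.001,0,0.006],[0,0,0],0.1],
  [[0.001,0,0.018],[0,0,0],0.1],
  [[0.001,0,0.033],[0,0,0],0.1],
  [[0.001,0,0.047],[0,0,0],0.1],
  [[0.001,0,0.058],[0,0,0],0.1],
  [[0.001,0,0.067],[0,0,0],0.1],
  [[0.001,0,0.073],[0,0,0],0.1],
  [[0.001,0,0.077],[0,0,0],0.1],
  [[0.001,0,0.079],[0,0,0],0.1],
  [[0.001,0,0.08],[0,0,0],0.1],
])

```text
t: 39.45
ee_pos: [0.4312, 0.0035, 0.0537]
eef_rot: [0.0, 0.975, 0.223, 0.0]
ft_force: [0.3, 0.6, -4.0]
finger_gap: 0.604
gripper_force: 40.0
```

drive_tool([
  [[0,0,0.0005],[0,0,0],0.1],
  [[0,0,0.001],[0,0,0],0.1],
  [[0,0,0.0015],[0,0,0],0.1],
  [[0,0,0.002],[0,0,0],0.1],
  [[0,0,0.0025],[0,0,0],0.1],
  [[0,0,0.003],[0,0,0],0.1],
  [[0,0,0.003],[0,0,0],0.1],
  [[0,0,0.003],[0,0,0],0.1],
  [[0,0,0.003],[0,0,0],0.1],
  [[0,0,0.003],[0,0,0],0.1],
])

```text
t: 40.45
ee_pos: [0.431, 0.0035, 0.0507]
eef_rot: [0.0, 0.975, 0.223, 0.0]
ft_force: [0.5, 0.1, -3.5]
finger_gap: 0.607
gripper_force: 40.0
```

drive_tool([
  [[0,0,0.0004],[0,0,0],0.1],
  [[0,0,0.0008],[0,0,0],0.1],
  [[0,0,0.0012],[0,0,0],0.1],
  [[0,0,0.0016],[0,0,0],0.1],
  [[0,0,0.0018],[0,0,0],0.1],
  [[0,0,0.0018],[0,0,0],0.1],
  [[0,0,0.0018],[0,0,0],0.1],
  [[0,0,0.0018],[0,0,0],0.1],
  [[0,0,0.0018],[0,0,0],0.1],
  [[0,0,0.0018],[0,0,0],0.1],
])

```text
t: 41.45
ee_pos: [0.431, 0.0035, 0.0489]
eef_rot: [0.0, 0.975, 0.223, -0.0]
ft_force: [0.2, -0.2, -4.6]
finger_gap: 0.601
gripper_force: 40.0
```

drive_tool([
  [[0,0,0.0003],[0,0,0],0.1],
  [[0,0,0.0006],[0,0,0],0.1],
  [[0,0,0.0008],[0,0,0],0.1],
  [[0,0,0.0008],[0,0,0],0.1],
  [[0,0,0.0008],[0,0,0],0.1],
  [[0,0,0.0008],[0,0,0],0.1],
  [[0,0,0.0008],[0,0,0],0.1],
  [[0,0,0.0008],[0,0,0],0.1],
  [[0,0,0.0008],[0,0,0],0.1],
  [[0,0,0.0008],[0,0,0],0.1],
])

```text
t: 42.45
ee_pos: [0.431, 0.0035, 0.0487]
eef_rot: [0.0, 0.975, 0.223, 0.0]
ft_force: [-2.5, 0.1, 9.3]
finger_gap: 0.606
gripper_force: 40.0
```

drive_tool([
  [[0,0,0],[0,0,0],-0.25],
  [[0,0,0],[0,0,0],-0.4],
  [[0,0,0],[0,0,0],-0.6],
  [[0,0,0],[0,0,0],-0.8],
  [[0,0,0],[0,0,0],-0.8],
  [[0,0,-0.01],[0,0,0],-0.8],
  [[0,0,-0.03],[0,0,0],-0.8],
  [[0,0,-0.06],[0,0,0],-0.8],
  [[0,0,-0.09],[0,0,0],-0.8],
  [[0,0,-0.12],[0,0,0],-0.8],
])

```text
t: 43.45
ee_pos: [0.4307, 0.0036, 0.17]
eef_rot: [0.0, 0.975, 0.223, 0.0]
ft_force: [-0.6, -0.1, -0.1]
finger_gap: 0.901
gripper_force: 0.0
```

drive_tool([
  [[0,0,-0.03],[0,0,0],-0.8],
  [[0,0,-0.06],[0,0,0],-0.8],
  [[0,0,-0.08],[0,0,0],-0.8],
  [[0,0,-0.09],[0,0,0],-0.8],
  [[0,0,-0.09],[0,0,0],-0.8],
  [[0,0,-0.09],[0,0,0],-0.8],
  [[0,0,-0.09],[0,0,0],-0.8],
  [[0,0,-0.09],[0,0,0],-0.8],
  [[0,0,-0.09],[0,0,0],-0.8],
  [[0,0,-0.09],[0,0,0],-0.8],
])

```text
t: 44.45
ee_pos: [0.431, 0.0035, 0.2578]
eef_rot: [-0.0, 0.975, 0.223, -0.0]
ft_force: [-0.0, 0.2, 0.4]
finger_gap: 0.899
gripper_force: 0.0
```

```bash
python3 -c "
from h import *;from cell import env
d(env.sense())
f=env.grab_frame('side');crop(f,220,80,240,290,2,'n7')"
```

```text
t 44.45 pos [0.431  0.0035 0.2578] yaw_y -64.19 zax [-0.001  0.    -1.   ] F [-0.   0.2  0.4] gap 79.1 gf 0.0 j1,6 [-0.27  0.85]
```

View pics/n7.png

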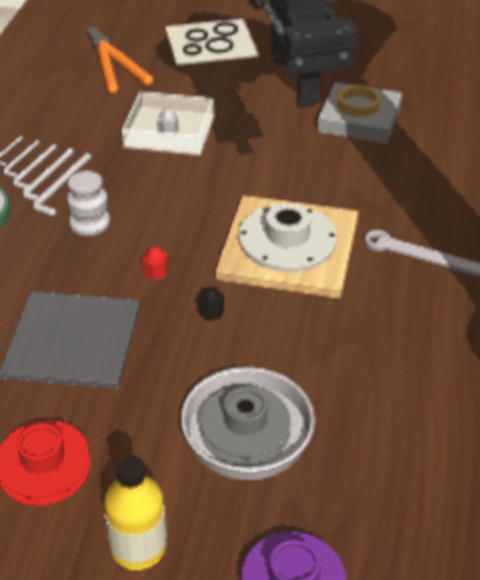

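The picture shows all four parts placed upright: nut in the tub (168,122), ring on the granite (358,100), impeller in the pan (245,415) and cover on the board (288,230). The bottle and fitting haven't moved, so I'm handing in the job.

```bash
python3 -c "
from cell import env
print(env.job_done())"
```

```text
the job is handed in; nothing more can be done
None
```

The job is handed in at about 44 s: nut in the tub, ring on the granite, impeller flat in the wash pan and cover on the board, all upright, with the bottle and fitting left where they were.

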